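Empty the drip tray of collets and hold it at its drain angle

TASK

The washed collets in the hinged drip tray are ready to put away: slide the blue catch pan along the bench so that it stands under the tray's lip, then lift the tray by its black side handle so that all four collets slide into the pan. Bring the tray to the angle marked by the red pointer on the quadrant and finish still holding it there by the handle, steady and in line with the pointer, so that I can tighten the pivot and leave the tray to drain; it drops if you let go. Leave the pointer as it is set, the pan standing flat on the bench under the lip, and the other things where they lie.

Things in the scene. Friction and masses are not known exactly. Their poses are not given: they have to be found in the camera images.
- tip_stand: green stand fixed to the bench, place and heading vary; carries the tray. Origin on the bench below the tray's pivot, which is 125 mm up; x along the pivot, away from the robot, y towards the lip (robot's left), z up. Foot x -97 to 97, y -208 to 0 mm; past y = 0 only the lip overhangs. White quadrant with 5 degree ticks on its near side, x = -83, to 133 mm from the pivot, 240 mm high
- tray: hinged steel tray, open at the lip, falls when let go. Origin on the pivot, x along it, y along the floor to the lip, z square to the floor. Starts level; lifting the -y end turns it up to 0.98 rad. Floor z -10, y -209 to 66; walls x -70 and 70, up to z 18 mm. 0.4 to 0.7 kg. Slippery: collets slide off beyond about 0.3 rad. A white blade on its near wall, 170 to 190 mm from the pivot, lines up with the pointer
- tray_grip (a point): grip point of the tray's handle: middle of a round black sleeve, 17 mm in diameter, 78 mm long, that sticks out level towards the robot along the tray's x axis; in the tray's frame at (-130, -200, 0) mm. Pinch it from above; it can turn between the fingers. Lifting takes 2 to 5 N
- tray_lip (a point): middle of the lip edge over which the collets slide, in the tray's frame at (0, 66, -10) mm; it stays 70 mm or more above the bench when the tray is at the pointer
- pointer: thin red pointer clamped on the quadrant by a black knob (112 mm from the pivot, standing out to x = -98 mm). Origin on the pivot as the tray's; it points along its own -y axis, 167 mm long, 0.52 to 0.76 rad above level, varying. The tray is at the mark when the y axes of tray and pointer are parallel
- pointer_tip (a point): tip of the red pointer, 167 mm from the pivot
- pan: loose blue sheet-metal pan, open on top, 160 (x) x 140 (y) x 50 mm high, walls 3 mm, 0.3 to 0.5 kg; origin under its floor's centre, a wooden handle along its -x axis towards the robot. Starts left of the stand. It is well under the lip, clear of the foot, when square to the stand with its origin 75 to 95 mm on the stand's +y side and at the stand's x = 0
- pan_grip (a point): grip point of the pan's wooden handle: bar 16 mm wide (y) x 18 mm high, from x = -82 to -182 mm in the pan's frame, its middle 32 mm above the bench; this point is at x = -140 mm. Pinch it from above across its width; the pan slides along the bench with 2 to 4 N
- collet_0: steel-grey collet, short barrel with a bore, 30 mm across, 32 mm tall, standing in the tray; origin under its foot
- collet_1: steel-grey collet, 25 mm across, 40 mm tall, standing in the tray; origin under its foot
- collet_2: steel-grey collet, 22 mm across, 26 mm tall, standing in the tray; origin under its foot
- collet_3: steel-grey collet, 28 mm across, 22 mm tall, standing in the tray; origin under its foot
- drill_case: black drill case lying shut, 167 x 124 x 40 mm, on the bench at the right; a bystander, origin under its centre
- chisel_1: turning chisel with a brown wooden handle, 250 mm long, lying on the bench at the right; a bystander, origin under its centre
- calipers: steel vernier calipers, 186 mm long, 10 mm thick, lying on the near part of the bench; a bystander, origin under its centre
- spray_can: aerosol can with a red cap, 54 mm across, 193 mm tall, standing at the back of the bench; a bystander, origin under its foot

How it is judged:
On the way, in this order (a step that is already met when the one before it is completed fails the run):
1. the pan stands flat on the bench under the tray's lip (x of tray_lip in the frame of pan between -0.05 and 0.05 m and y of tray_lip in the frame of pan between -0.075 and 0.075 m and angle between pan's own z axis and vertical below 0.12 rad and height (world z) of pan below 0.012 m), for 0.2 s.
2. all four collets have slid into the pan (x of collet_0 in the frame of pan between -0.078 and 0.078 m and y of collet_0 in the frame of pan between -0.068 and 0.068 m and z of each of collet_0, collet_1, collet_2, collet_3 in the frame of pan below 0.05 m and x of collet_1 in the frame of pan between -0.078 and 0.078 m and y of collet_1 in the frame of pan between -0.068 and 0.068 m and x of collet_2 in the frame of pan between -0.078 and 0.078 m and y of collet_2 in the frame of pan between -0.068 and 0.068 m and x of collet_3 in the frame of pan between -0.078 and 0.078 m and y of collet_3 in the frame of pan between -0.068 and 0.068 m and angle between pan's own z axis and vertical below 0.12 rad and height (world z) of pan below 0.012 m), for 0.2 s.
At the end, for the whole second after the job is handed in: Fingers hold the tray (over 1 N) at its handle (within 70 mm of the grip point); it is still (under 0.08 rad/s), within 0.06 rad (3.4 degrees) of the red pointer, touched by neither pan nor collets; all four collets lie inside the pan, which stands flat on the bench with the lip's middle over it (all of step 2 and x of tray_lip in the frame of pan between -0.05 and 0.05 m and y of tray_lip in the frame of pan between -0.075 and 0.075 m and angle between the y axis of tray and the y axis of pointer, either way round below 0.06 rad and angular speed of tray below 0.08 rad/s and contact force between the fingers and tray above 1 N and distance between the grasp point and tray_grip below 0.07 m and contact force between tray and pan below 0.3 N and contact force between tray and collet_0 below 0.3 N and contact force between tray and collet_1 below 0.3 N and contact force between tray and collet_2 below 0.3 N and contact force between tray and collet_3 below 0.3 N); the arm keeps its last pose, push and grip.
It fails at once if the red pointer is shifted from its setting (15 mm at the tip) (distance of pointer_tip from where it was at the start of the episode above 0.015 m).
It fails at once if the drill case moved by more than 30 mm (distance of drill_case from where it was at the start of the episode above 0.03 m).
It fails at once if the chisel moved by more than 30 mm (distance of chisel_1 from where it was at the start of the episode above 0.03 m).
It fails at once if the calipers moved by more than 30 mm (distance of calipers from where it was at the start of the episode above 0.03 m).
It fails at once if the spray can moved by more than 30 mm (distance of spray_can from where it was at the start of the episode above 0.03 m).
It also fails if it takes over 58 s, if anything falls off the work surface, if the arm or the gripper's body presses on something with over 40 N, if the wrist force passes 120 N, or if a joint passes its speed limit or range.

ROBOT

A 7-joint arm with a two-finger parallel gripper is mounted at the origin on a cart in front of the work surface, level with it; the furniture and walls round the work are solid. World frame = base frame: x ahead of the robot, y to its left, z up, the work surface at z = 0. Lengths are in m, angles in rad, forces in N, time in s.
With the tool pointing down it reaches from about 0.4 to 0.875 m from the base axis. Payload 4.4 kg.
Tool frame: the origin (TCP) lies midway between the tips of the shut fingers; the grasp point (between the pads) lies 19 mm behind it; z points along the fingers, y is the line along which they close (so a half turn about z gives the same grasp; the last joint's range is limited). The gripper opens to 85 mm and grips with 20 to 120 N. Pads are 22 mm wide; open, the fingers measure 114 mm over their backs; the gripper's body (76 mm by 85 mm) begins 54 mm behind the grasp point. The pads swing forward as they close: fully open they stand 13 mm farther back than shut.
Start: joints at [1.058, 0.628, 0.038, 1.517, -0.027, 0.996, -0.02], TCP at [0.281, -0.586, 0.231] pointing down, gripper open.
Joint ranges: [-3.06, 3.06], [-0.37, 2.12], [-1.25, 1.32], [0.18, 2.47], [-1.1, 4.24], [0.23, 1.98], [-2.94, 2.94]. Speed limits (rad/s): [2.57, 2.57, 3.14, 3.14, 3.14, 3.14, 3.14].

INTERFACE

Orientations are given as [roll, pitch, yaw] about the fixed x, y, z axes, in that order (R = Rz(yaw) Ry(pitch) Rx(roll)).
In Python, from plant import arm, snapshot, workorder gives the robot as it stands. The module is installed in compiled form; this text tells all that it offers.
- The arm moves only by the shell command python3 -m jog 'ROWS' [FORCE]. ROWS is JSON, a list that holds one entry, the list of rows, each a list of 5 numbers: the shift along the tool's x, y, z in m, then the turn about the tool's z in rad, then the opening, from -1 (shut) to 1 (fully open). In form: [[[tx, ty, tz, spin, hand], ...]]. A call has 1 to 8 rows; each row is the pose to reach, as a shift and turn from the pose commanded when the call began, along the tool's axes at that moment; what a row does not reach only later rows make up. A row lasts 1/8 s, in which the tool goes at most 62.5 mm and 10.7 degrees, less where a joint would pass 70% of its speed; a pose out of reach is approached as far as the arm can. A call with a gripper value outside its range is refused whole. The fingers move at their own pace and stop on an object; FORCE is the grip in N (left out, the last holds). Time passes only in rows, so rows that repeat a pose let the fingers close. It gives the time, the measured TCP pose, the force, the opening and the grip force at its end, in the units of the state.
- arm.get_state(): the state, without advancing time (a new reading comes with each control period).
- snapshot(name): name is "side" or "top"; returns a dict with "frame" (480x640x3 uint8, red, green, blue), "z_map" (480x640 float32, m along the optical axis (not along the pixel's ray), 0 where there is no reading), "fx", "fy", "cx", "cy" (pixels), "k1" (the pictures are not rectified: a ray, as slopes to the right and down, at radius r is drawn at 1 + k1 r^2 times it, then the intrinsics apply), "position" and "attitude" of the camera in the world. Camera axes: x right, y down, z forward; pixel columns grow to the right and rows downward; lengths in m; the calibration is good to about 2 mm. A picture is of the moment at which its call begins.
- workorder.finish_job(): hands the job in; it is judged then, once.
The state is a dict: "clock": time; "joint_positions": joint angles; "joint_vel": joint speeds; "joint_efforts": joint torques, N m; "tool_pos": TCP position; "ee_rot": TCP orientation; "wrist_force": force on the tool from outside, world axes, zero at the start; "moment": the same for the moment, N m; "width": finger opening in m; "grasp_force": force on a finger pad.
Only numpy, scipy, OpenCV 4.12 (cv2) and the standard library are available. Lean on these libraries where they do the work, as an engineer would, in place of code of your own. Each camera call takes 0.05 s, during which the arm holds its last target. There are 200 camera calls.

## Working session

There is one attempt and no reset: what is moved stays moved. The work goes in short steps, Python scripts to look and compute and a shell command to move; the robot and the scene stay as the last step left them, time stands still between calls to the robot, and variables do not carry over. Pictures are saved under pics/ and viewed, at most 10 in all, crops included, and the job is handed in when it is done.

```bash
mkdir -p pics
cat > h.py <<'E'
import numpy as np, cv2
from scipy.spatial.transform import Rotation as R
from plant import arm, snapshot, workorder
def snap(n):
    s=snapshot(n); cv2.imwrite
    return s
def Rc(s):
    a=np.array(s["attitude"],float)
    return a if a.shape==(3,3) else R.from_euler('xyz',a).as_matrix()
def rays(s,uv):
    K=np.array([[s["fx"],0,s["cx"]],[0,s["fy"],s["cy"]],[0,0,1.]])
    p=cv2.undistortPoints(np.array(uv,np.float64).reshape(-1,1,2),K,np.array([s["k1"],0,0,0.])).reshape(-1,2)
    return np.c_[p,np.ones(len(p))]
def plane(s,uv,z):
    d=rays(s,uv)@Rc(s).T; o=np.array(s["position"]); return o+d*((z-o[2])/d[:,2])[:,None]
def cloud(s,uv):
    uv=np.array(uv); z=s["z_map"][uv[:,1].astype(int),uv[:,0].astype(int)]
    return np.array(s["position"])+(rays(s,uv)*z[:,None])@Rc(s).T
E
python3 - <<'E'
from h import *
for n in ("side","top"):
    s=snapshot(n); cv2.imwrite(f"pics/{n}0.png",s["frame"][:,:,::-1]); np.savez(f"{n}0.npz",**s)
    print(n,s["fx"],s["cx"],s["cy"],s["k1"],s["position"],s["attitude"],(s["z_map"]>0).mean())
print(arm.get_state())
E
```

```text
side 518.9829105227484 324.0777482827955 238.39603239401353 -0.09555938733865216 [ 0.41401209 -1.1432469   0.58709947] [-1.97767209 -0.01523641 -0.12404355] 0.9960384114583334
top 595.1104625481374 305.69355450563125 247.12296856961967 -0.20483039887166668 [ 0.47572256 -0.02637545  1.65012716] [-3.07846539 -0.0193732  -1.54937448] 0.9960872395833333
{'clock': 0.1, 'joint_positions': array([ 1.05819374,  0.62924707,  0.03843367,  1.51825676, -0.02697843,
        0.99629294, -0.0200015 ]), 'joint_vel': array([-0.0006665 , -0.00280944, -0.00100217, -0.00371914,  0.00063155,
       -0.00015605, -0.00064335]), 'joint_efforts': array([ 3.65758511e-03, -5.64545059e+01,  1.23104498e+00, -1.93974763e+01,
        1.14526440e-02,  5.34042440e-03,  2.52865982e-05]), 'tool_pos': array([ 0.28064473, -0.58568126,  0.23048869]), 'ee_rot': array([-3.13990644e+00,  2.78954262e-05,  4.46822067e-01]), 'wrist_force': array([ 0.5925235 , -0.75070052,  0.08404015]), 'moment': array([-0.03690366,  0.01465851,  0.02229506]), 'grasp_force': 0.0, 'width': 0.08547067842991594}
```

View pics/side0.png

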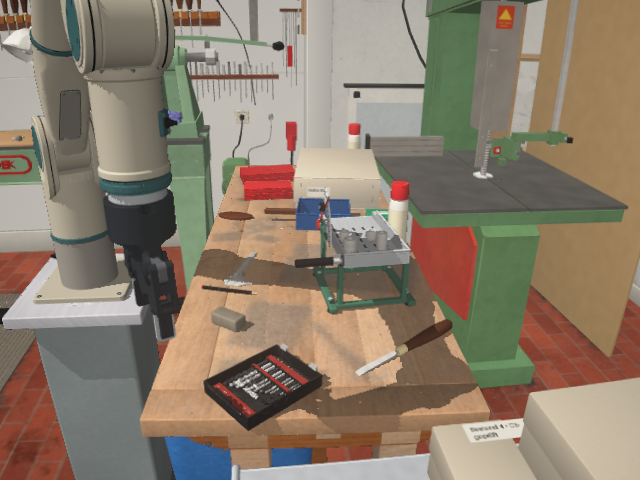

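View pics/top0.png

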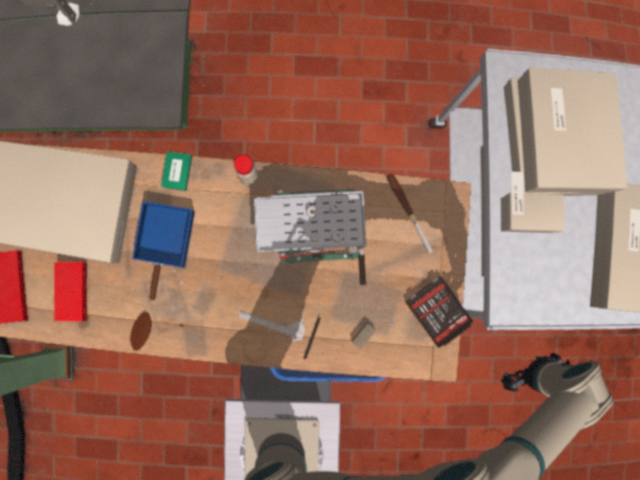

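The side view shows the stand at about (365,265), the tray handle at (318,263), the pan at (322,213) and the red pointer near (325,205). In the top view the tray is at (310,222) with its handle at (362,268), and the pan is at (165,233) with its handle at (153,283).

Run:
```python
from h import *
t=dict(np.load("top0.npz")); s=dict(np.load("side0.npz"))
hsv=cv2.cvtColor(t["frame"],cv2.COLOR_RGB2HSV)
def pts(m,s=t):
    v,u=np.nonzero(m); return cloud(s,np.c_[u,v])
# pan
m=cv2.inRange(hsv,(100,100,40),(125,255,255)); m[:,:120]=0;m[:,210:]=0;m[300:]=0
p=pts(m); print("pan z",np.percentile(p[:,2],[2,10,50,90,98]),len(p))
r=p[p[:,2]>.035]; box=cv2.minAreaRect(r[:,:2].astype(np.float32)); print("rim",box,cv2.boxPoints(box).round(3).tolist())
m=np.zeros(m.shape,np.uint8); m[266:300,145:162]=1
p=pts(m); p=p[(p[:,2]>.025)&(p[:,2]<.06)]; print("panhandle",len(p),p.mean(0),p.min(0),p.max(0), np.polyfit(p[:,0],p[:,1],1))
# tray: rows180-265 cols 250-370
m=np.zeros(m.shape,np.uint8); m[180:265,245:375]=1
p=pts(m); q=p[(p[:,2]>.1)&(p[:,2]<.16)&(p[:,1]>-.25)]
box=cv2.minAreaRect(q[:,:2].astype(np.float32)); print("tray",box,cv2.boxPoints(box).round(3).tolist(),np.percentile(q[:,2],[5,50,95]))
m=np.zeros(m.shape,np.uint8); m[255:290,350:375]=1
p=pts(m); p=p[(p[:,2]>.1)&(p[:,2]<.16)]; print("handle",len(p),p.mean(0),p.min(0),p.max(0),np.polyfit(p[:,0],p[:,1],1))
# crops
a=cv2.resize(t["frame"][170:300,240:380],None,fx=4.2,fy=4.2,interpolation=cv2.INTER_CUBIC)
b=cv2.resize(s["frame"][170:320,285:425],None,fx=4,fy=4,interpolation=cv2.INTER_CUBIC)
cv2.imwrite("pics/c1.png",a[:,:,::-1]);cv2.imwrite("pics/c2.png",b[:,:,::-1])
```

```text
pan z [-0.00507596 -0.00200241  0.00374594  0.04268794  0.05457693] 2968
rim ((0.584044873714447, 0.18428434431552887), (0.44805848598480225, 0.15782755613327026), 81.74551391601562) [[0.4740000069141388, -0.026000000536441803], [0.6299999952316284, -0.04899999871850014], [0.6940000057220459, 0.39500001072883606], [0.5379999876022339, 0.4169999957084656]]
panhandle 210 [0.47399863 0.35546546 0.03875358] [0.42694266 0.34288622 0.02562254] [0.51779748 0.3698578  0.05243336] [-0.13236225  0.41820498]
tray ((0.6232470273971558, -0.062416836619377136), (0.19308049976825714, 0.2865559756755829), 2.289574384689331) [[0.5210000276565552, 0.07699999958276749], [0.5329999923706055, -0.20900000631809235], [0.7250000238418579, -0.20200000703334808], [0.7139999866485596, 0.08500000089406967]] [0.10841385 0.11481039 0.14509617]
handle 206 [ 0.51760832 -0.19836697  0.13013503] [ 0.4784276  -0.20806533  0.12095295] [ 0.55577222 -0.18840413  0.13990012] [ 0.07090616 -0.23506859]
```

View pics/c1.png

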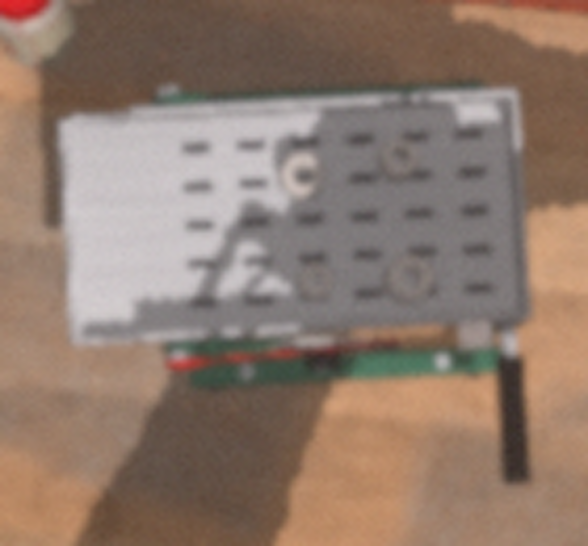

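View pics/c2.png

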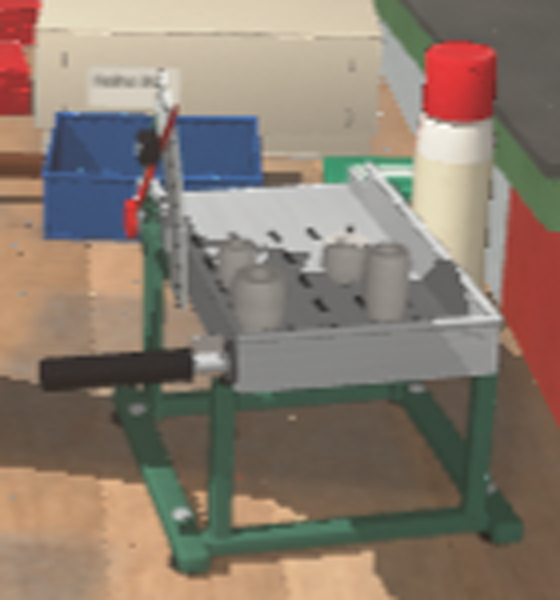

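Crop 1 shows the lip corners at crop (60,120) and (75,342), the end-wall corners at (520,90) and (525,318), the handle from (510,357) to (515,480), and the pointer from its pivot at (180,363). In crop 2 the pointer tip is at (177,105) and the red block at the pivot is at (130,217).

```bash
cat >> h.py <<'E'
def proj(s,P):
    c=(np.atleast_2d(P)-np.array(s["position"]))@Rc(s); x=c[:,:2]/c[:,2:]
    x=x*(1+s["k1"]*(x**2).sum(1))[:,None]
    return x*[s["fx"],s["fy"]]+[s["cx"],s["cy"]]
E
python3 - <<'E'
from h import *
t=dict(np.load("top0.npz")); s=dict(np.load("side0.npz"))
f=lambda L:np.array(L)/4.2+[240,170]
lip=plane(t,f([(60,120),(75,342)]),.118); end=plane(t,f([(520,90),(525,318)]),.143); hd=plane(t,f([(510,357),(515,480)]),.13)
print(lip.round(4),end.round(4),hd.round(4),sep="\n")
d=end.mean(0)-lip.mean(0); yaw=np.arctan2(d[0],-d[1])*-1
yaw=np.arctan2(d[1],d[0])+np.pi/2; print("yaw sides",yaw,np.linalg.norm(d[:2]),"lip/end dirs",[np.arctan2(*(a[0]-a[1])[[1,0]]) for a in(lip,end,hd)])
yaw=yaw if abs(yaw)<1 else 0
# origin from lip middle and end middle
y=np.array([-np.sin(yaw),np.cos(yaw)]);x=np.array([np.cos(yaw),np.sin(yaw)])
o1=lip.mean(0)[:2]-.066*y;o2=end.mean(0)[:2]+.209*y;o3=hd.mean(0)[:2]+.2*y+.13*x
print("origins",o1,o2,o3)
o=(o1+o2)/2; 
for a in np.arange(.5,.8,.04):
    P=np.r_[o-.087*x-.167*np.cos(a)*y,.125+.167*np.sin(a)]
    print(round(a,2),proj(s,P).round(1),proj(t,P).round(1))
print("piv",proj(s,np.r_[o-.087*x,.125]),proj(t,np.r_[o-.087*x,.125]))
hsv=cv2.cvtColor(s["frame"],cv2.COLOR_RGB2HSV)
m=((hsv[...,0]<8)|(hsv[...,0]>172))&(hsv[...,1]>120); m[:, :310]=0;m[:,335:]=0;m[:190]=0;m[235:]=0
v,u=np.nonzero(m); 
for r in range(v.min(),v.max()+1): print(r,u[v==r].tolist(),end=" ")
hsv=cv2.cvtColor(t["frame"],cv2.COLOR_RGB2HSV)
m=((hsv[...,0]<8)|(hsv[...,0]>172))&(hsv[...,1]>110); m[:250]=0;m[262:]=0;m[:,:275]=0;m[:,345:]=0
v,u=np.nonzero(m); print("\ntop red",sorted(zip(u.tolist(),v.tolist())))
hsv=cv2.cvtColor(t["frame"],cv2.COLOR_RGB2HSV)
m=cv2.inRange(hsv,(100,100,40),(125,255,255)); m[:,:125]=0;m[:,205:]=0;m[280:]=0
v,u=np.nonzero(m);p=cloud(t,np.c_[u,v]);r=p[(p[:,2]>.04)&(p[:,2]<.065)]
b=cv2.minAreaRect(r[:,:2].astype(np.float32));print("pan",b,cv2.boxPoints(b).round(3).tolist())
E
```

```text
[[0.6965 0.0822 0.118 ]
 [0.5593 0.0691 0.118 ]]
[[ 0.7183 -0.1997  0.143 ]
 [ 0.5786 -0.2046  0.143 ]]
[[ 0.5554 -0.1973  0.13  ]
 [ 0.4804 -0.2016  0.13  ]]
yaw sides 0.07388166267053653 0.2785564338361578 lip/end dirs [np.float64(0.09516417448592539), np.float64(0.03514050248044772), np.float64(0.057769933205111014)]
origins [0.63275391 0.0098424 ] [0.63301643 0.00629567] [0.6327842  0.00961069]
0.5 [[330.1 215.2]] [[343.4 252.4]]
0.54 [[329.8 212. ]] [[342.2 252.3]]
0.58 [[329.5 208.9]] [[340.9 252.3]]
0.62 [[329.2 205.8]] [[339.6 252.2]]
0.66 [[328.8 202.7]] [[338.1 252.2]]
0.7 [[328.5 199.7]] [[336.5 252.1]]
0.74 [[328.1 196.8]] [[334.8 252.1]]
0.78 [[327.7 193.9]] [[333.  252.1]]
piv [[316.72032654 225.06130139]] [[283.83989589 256.99551413]]
198 [328] 199 [] 200 [327, 328] 201 [327] 202 [326] 203 [326] 204 [326] 205 [325] 206 [] 207 [] 208 [] 209 [] 210 [] 211 [322, 323] 212 [322, 323] 213 [322] 214 [321, 322] 215 [321] 216 [321] 217 [320, 321] 218 [320] 219 [320] 220 [316, 317, 318, 319, 320] 221 [316, 317, 318, 319] 222 [316, 317, 318] 223 [316, 317, 318] 224 [316, 317, 318
[... 290 characters left out ...]
 (286, 257), (287, 255), (287, 256), (287, 257), (288, 255), (288, 256), (289, 255), (289, 256), (293, 255), (294, 255), (295, 254), (295, 255), (296, 254), (296, 255), (297, 254), (297, 255), (298, 254), (298, 255), (299, 255), (300, 255), (303, 254), (304, 254), (305, 254), (306, 253), (306, 254), (307, 253), (307, 254), (308, 253), (308, 254), (309, 253), (309, 254), (310, 254), (318, 253), (319, 253), (332, 251)]
pan ((0.6060808897018433, 0.336180180311203), (0.14078879356384277, 0.15782755613327026), 81.74551391601562) [[0.5180000066757202, 0.27799999713897705], [0.6740000247955322, 0.2549999952316284], [0.6940000057220459, 0.39500001072883606], [0.5379999876022339, 0.4169999957084656]]
```

```bash
cat >> h.py <<'E'
def go(*T):  # x,y,z,yaw: print shift in tool axes from measured pose
    st=arm.get_state(); M=R.from_euler('xyz',st["ee_rot"]).as_matrix()
    for q in T:
        print((M.T@(np.array(q[:3])-st["tool_pos"])).round(4), "spin",round(-(q[3]-st["ee_rot"][2]),3))
E
cat > go.py <<'E'
import sys,json
from h import *
go(*json.loads(sys.argv[1]))
E
python3 go.py '[[0.45,-0.1,0.4,-0.14],[0.46,0.357,0.25,-0.14]]'
```

```text
[ 0.3626 -0.3651 -0.1689] spin 0.587
[ 0.5691 -0.7727 -0.0182] spin 0.587
```

```bash
python3 -m jog '[[[0.02,-0.02,-0.05,0.06,1],[0.06,-0.06,-0.09,0.15,1],[0.10,-0.10,-0.12,0.25,1],[0.145,-0.145,-0.15,0.35,1],[0.19,-0.19,-0.169,0.45,1],[0.235,-0.235,-0.169,0.55,1],[0.28,-0.28,-0.169,0.587,1],[0.325,-0.325,-0.169,0.587,1]]]' 30; python3 go.py '[[0.45,-0.1,0.4,-0.14],[0.46,0.357,0.25,-0.14]]'
```

```text
clock: 1.1
tool_pos: [0.4263, -0.1718, 0.4003]
ee_rot: [3.142, -0.0, -0.141]
wrist_force: [1.0, 0.4, -0.7]
width: 0.0852
grasp_force: 0.0
[ 0.0134 -0.0744  0.0003] spin -0.001
[-0.0408 -0.5283  0.1502] spin -0.001
```

```bash
python3 -m jog '[[[0,-0.055,0,0,1],[0,-0.11,0,0,1],[-0.005,-0.17,0,0,1],[-0.01,-0.23,0,0,1],[-0.02,-0.29,0.03,0,1],[-0.03,-0.35,0.06,0,1],[-0.035,-0.41,0.09,0,1],[-0.04,-0.46,0.12,0,1]]]'; python3 go.py '[[0.457,0.357,0.1,-0.14],[0.457,0.357,0.013,-0.14]]'
python3 - <<'E'
from h import *
for n in ("top",):
    s=snapshot(n); a=cv2.resize(s["frame"][190:320,110:250],None,fx=4,fy=4); cv2.imwrite("pics/t1.png",a[:,:,::-1])
E
```

```text
clock: 2.1
tool_pos: [0.4504, 0.2791, 0.285]
ee_rot: [-3.141, -0.001, -0.14]
wrist_force: [-0.4, 0.4, 0.0]
width: 0.0857
grasp_force: 0.0
[-0.0044 -0.078   0.1851] spin -0.0
[-0.0045 -0.078   0.2721] spin -0.0
```

```bash
python3 -m jog '[[[-0.002,-0.04,0.05,0,1],[-0.0045,-0.078,0.1,0,1],[-0.0045,-0.078,0.15,0,1],[-0.0045,-0.078,0.2,0,1],[-0.0045,-0.078,0.24,0,1],[-0.0045,-0.078,0.265,0,1],[-0.0045,-0.078,0.272,0,1],[-0.0045,-0.078,0.272,0,1]]]'; python3 -m jog '[[[0,0,0,0,-1],[0,0,0,0,-1],[0,0,0,0,-1],[0,0,0,0,-1],[0,0,0,0,-1],[0,0,0,0,-1]]]' 40; python3 go.py '[[0.4773,0.083,0.013,0.07]]'
```

```text
clock: 3.15
tool_pos: [0.4569, 0.3552, 0.014]
ee_rot: [3.141, 0.0, -0.14]
wrist_force: [0.1, 0.8, 0.4]
width: 0.0853
grasp_force: 0.0
clock: 3.9
tool_pos: [0.4572, 0.3559, 0.0144]
ee_rot: [-3.14, -0.001, -0.14]
wrist_force: [0.4, 0.5, 5.3]
width: 0.0151
grasp_force: 42.4
[0.058  0.2675 0.0011] spin -0.21
```

Run:
```python
from h import *
t=dict(np.load("top0.npz"))
hsv=cv2.cvtColor(t["frame"],cv2.COLOR_RGB2HSV)
v,u=np.nonzero(((hsv[...,0]<8)|(hsv[...,0]>172))&(hsv[...,1]>150)); k=(u>230)&(u<262)&(v>150)&(v<190)
p=cloud(t,np.c_[u[k],v[k]]);p=p[p[:,2]>.1];print(len(p),p.mean(0),p.min(0),p.max(0))
```

```text
309 [0.7737958  0.10752537 0.19056262] [0.75094171 0.08503006 0.15948054] [0.79950386 0.13104497 0.20306845]
```

```bash
python3 -m jog '[[[0.002,0.01,0,-0.01,-1],[0.007,0.03,0,-0.03,-1],[0.011,0.05,0,-0.05,-1],[0.015,0.07,0,-0.07,-1],[0.02,0.09,0,-0.09,-1],[0.024,0.11,0,-0.11,-1],[0.028,0.13,0,-0.13,-1],[0.033,0.15,0,-0.15,-1]]]';python3 -m jog '[[[0,0,0,0,-1]]]'; python3 go.py '[[0.4773,0.083,0.0144,0.07]]'
```

```text
clock: 4.9
tool_pos: [0.4688, 0.2029, 0.0143]
ee_rot: [-3.139, -0.002, 0.013]
wrist_force: [-0.1, 4.3, 6.1]
width: 0.0153
grasp_force: 43.0
clock: 5.03
tool_pos: [0.469, 0.1989, 0.0142]
ee_rot: [3.139, -0.0, 0.007]
wrist_force: [1.9, -2.4, 8.3]
width: 0.0151
grasp_force: 42.6
[0.0075 0.1159 0.    ] spin -0.063
```

```bash
python3 -m jog '[[[0.001,0.018,0,-0.02,-1],[0.003,0.038,0,-0.04,-1],[0.004,0.058,0,-0.06,-1],[0.005,0.078,0,-0.063,-1],[0.006,0.095,0,-0.063,-1],[0.007,0.108,0,-0.063,-1],[0.0075,0.116,0,-0.063,-1],[0.0075,0.116,0,-0.063,-1]]]'
python3 - <<'E'
from h import *
t=snapshot("top"); 
hsv=cv2.cvtColor(t["frame"],cv2.COLOR_RGB2HSV)
m=cv2.inRange(hsv,(100,100,40),(125,255,255)); m[:,:170]=0;m[:,300:]=0;m[:180]=0;m[290:]=0
v,u=np.nonzero(m);p=cloud(t,np.c_[u,v]);r=p[(p[:,2]>.04)&(p[:,2]<.065)]
b=cv2.minAreaRect(r[:,:2].astype(np.float32));print("pan",b,cv2.boxPoints(b).round(3).tolist())
cv2.imwrite("pics/t2.png",cv2.resize(t["frame"][160:310,190:390],None,fx=4,fy=4)[:,:,::-1])
E
```

```text
clock: 6.02
tool_pos: [0.4773, 0.0853, 0.0142]
ee_rot: [-3.141, -0.001, 0.073]
wrist_force: [1.2, 0.8, 4.7]
width: 0.0152
grasp_force: 42.8
pan ((0.6242222189903259, 0.10143668949604034), (0.1685781031847, 0.12411053478717804), 11.922018051147461) [[0.5289999842643738, 0.14499999582767487], [0.5550000071525574, 0.023000000044703484], [0.7200000286102295, 0.057999998331069946], [0.6940000057220459, 0.18000000715255737]]
```

View pics/t2.png

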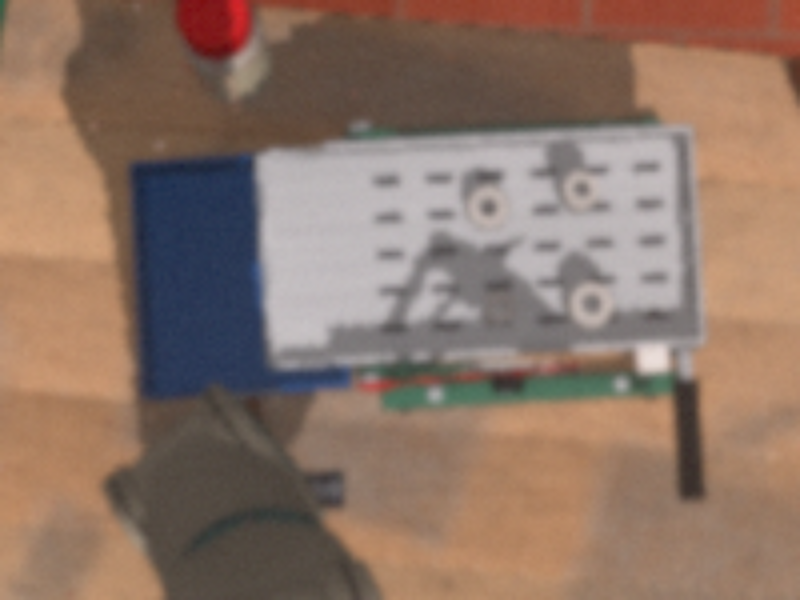

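The pan is under the lip and square to the stand: its near edge runs from (145,395) to (350,382), and the tray's near edge is parallel to it. The collets are still in the tray.

```bash
python3 -m jog '[[[0,0,0,0,0.2],[0,0,0,0,0.2],[0,0,0,0,0.2],[0,0,-0.02,0,0.2],[0,0,-0.06,0,0.2],[0,0,-0.11,0,0.2],[0,0,-0.17,0,0.2],[0,0,-0.22,0,1]]]'; python3 go.py '[[0.4955,-0.2015,0.24,0.07],[0.4955,-0.2015,0.106,0.07]]'
```

```text
clock: 7.08
tool_pos: [0.4769, 0.0859, 0.2359]
ee_rot: [3.142, -0.0, 0.073]
wrist_force: [0.9, -1.0, -0.8]
width: 0.0676
grasp_force: 0.0
[-0.0023  0.288  -0.0041] spin 0.003
[-0.0024  0.288   0.1299] spin 0.003
```

```bash
python3 -m jog '[[[0,0.03,-0.005,0,1],[0,0.08,-0.005,0,1],[0,0.13,-0.005,0,1],[-0.001,0.18,-0.005,0,1],[-0.002,0.23,-0.005,0,1],[-0.0024,0.27,-0.005,0.003,1],[-0.0024,0.288,-0.004,0.003,1],[-0.0024,0.288,0.03,0.003,1]]]'; python3 go.py '[[0.4955,-0.2015,0.106,0.07]]'
python3 - <<'E'
from h import *
t=snapshot("side"); 
cv2.imwrite("pics/s2.png",cv2.resize(t["frame"][160:320,260:430],None,fx=3.7,fy=3.7)[:,:,::-1])
E
```

```text
clock: 8.07
tool_pos: [0.4973, -0.2027, 0.205]
ee_rot: [3.14, -0.005, 0.067]
wrist_force: [-0.0, 0.3, -1.3]
width: 0.0856
grasp_force: 0.0
[-0.0022 -0.0015  0.099 ] spin -0.003
```

View pics/s2.png

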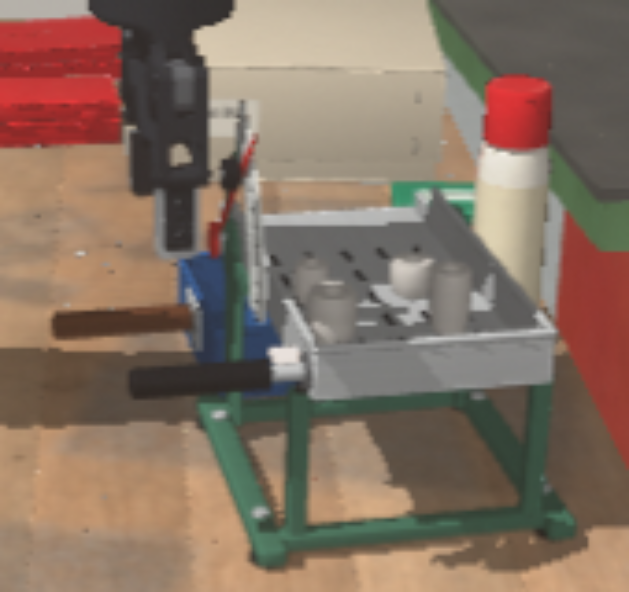

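The open fingers are above the sleeve, with the fingertip at (178,245) and the sleeve from (130,380) to (275,375). The pan stands behind the stand and its handle is free. I'll descend and pinch.

```bash
python3 -m jog '[[[-0.001,-0.001,0.03,-0.003,1],[-0.002,-0.0015,0.06,-0.003,1],[-0.002,-0.0015,0.085,-0.003,1],[-0.002,-0.0015,0.099,-0.003,1],[-0.002,-0.0015,0.099,-0.003,1]]]'; python3 -m jog '[[[0,0,0,0,-1],[0,0,0,0,-1],[0,0,0,0,-1],[0,0,0,0,-1],[0,0,0,0,-1],[0,0,0,0,-1]]]' 30
python3 - <<'E'
from h import *
st=arm.get_state(); print(st["tool_pos"],st["ee_rot"],st["wrist_force"])
M=R.from_euler('xyz',st["ee_rot"]).as_matrix(); y=np.array([-np.sin(.07),np.cos(.07),0])
for a in (.1,.2,.25,.3,.35,.4,.5,.6,.7,.73):
    d=.2*(1-np.cos(a))*y+np.array([0,0,.2*np.sin(a)]); print(a,(M.T@d).round(4))
E
```

```text
clock: 8.75
tool_pos: [0.4933, -0.1989, 0.1045]
ee_rot: [-3.141, 0.002, 0.074]
wrist_force: [-1.3, -0.0, 0.1]
width: 0.0855
grasp_force: 0.0
clock: 9.5
tool_pos: [0.4939, -0.2014, 0.1054]
ee_rot: [3.14, -0.001, 0.072]
wrist_force: [-2.0, -5.8, 5.2]
width: 0.0157
grasp_force: 29.9
[ 0.49389665 -0.20138092  0.10543831] [ 3.13960515e+00 -8.09997073e-04  7.18175792e-02] [-1.99846278 -5.83055701  5.21890827]
0.1 [ 0.    -0.001 -0.02 ]
0.2 [ 0.     -0.0039 -0.0397]
0.25 [ 0.0001 -0.0061 -0.0495]
0.3 [ 0.0001 -0.0088 -0.0591]
0.35 [ 0.0001 -0.012  -0.0686]
0.4 [ 0.0001 -0.0156 -0.0779]
0.5 [ 0.0001 -0.0243 -0.0959]
0.6 [ 0.0002 -0.0347 -0.113 ]
0.7 [ 0.0002 -0.0468 -0.1289]
0.73 [ 0.0002 -0.0507 -0.1335]
```

```bash
python3 -m jog '[[[0,-0.0005,-0.01,0,-1],[0,-0.001,-0.02,0,-1],[0,-0.0024,-0.03,0,-1],[0,-0.004,-0.04,0,-1],[0,-0.0061,-0.0495,0,-1],[0,-0.0075,-0.0545,0,-1],[0,-0.0088,-0.0591,0,-1],[0,-0.0088,-0.0591,0,-1]]]'; python3 -m jog '[[[0,-0.0016,-0.0048,0,-1],[0,-0.0032,-0.0095,0,-1],[0,-0.005,-0.0142,0,-1],[0,-0.0068,-0.0188,0,-1],[0,-0.0068,-0.0188,0,-1],[0,-0.0068,-0.0188,0,-1]]]'
python3 - <<'E'
from h import *
for n in ("side","top"):
    t=snapshot(n); np.savez(n+"3.npz",**t)
a=dict(np.load("side3.npz"))["frame"][160:320,260:420];b=dict(np.load("top3.npz"))["frame"][170:300,190:380]
cv2.imwrite("pics/l.png",np.hstack([cv2.resize(a,(400,400)),cv2.resize(b,(400,274)) if 0 else cv2.copyMakeBorder(cv2.resize(b,(400,274)),0,126,0,0,0)])[:,:,::-1])
E
```

```text
clock: 10.5
tool_pos: [0.4933, -0.1934, 0.164]
ee_rot: [3.139, -0.001, 0.072]
wrist_force: [1.3, -7.3, -2.7]
width: 0.0162
grasp_force: 29.4
clock: 11.25
tool_pos: [0.4928, -0.1871, 0.1828]
ee_rot: [3.138, -0.001, 0.072]
wrist_force: [1.4, -7.4, 0.1]
width: 0.0161
grasp_force: 29.4
```

View pics/l.png

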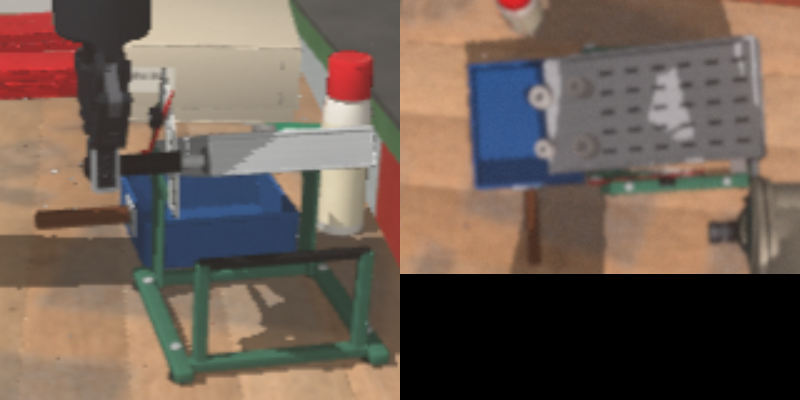

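The tray is at about 0.4 rad and the collets have slid to the lip, at (540,97), (543,148), (580,87) and (585,147) in the right half. I'll wait for them to drop, then keep lifting.

```bash
python3 -m jog '[[[0,0.001,0,0,-1],[0,0.001,0,0,-1],[0,0.001,0,0,-1],[0,0.001,0,0,-1],[0,0.001,0,0,-1],[0,0.001,0,0,-1]]]'
python3 -m jog '[[[0,-0.002,-0.005,0,-1],[0,-0.0045,-0.009,0,-1],[0,-0.006,-0.0135,0,-1],[0,-0.0087,-0.018,0,-1],[0,-0.0087,-0.018,0,-1],[0,-0.0087,-0.018,0,-1],[0,-0.0087,-0.018,0,-1],[0,-0.0087,-0.018,0,-1]]]'
python3 - <<'E'
from h import *
for n in ("side","top"):
    t=snapshot(n); np.savez(n+"4.npz",**t)
a=dict(np.load("side4.npz"))["frame"][160:320,260:420];b=dict(np.load("top4.npz"))["frame"][170:300,190:380]
cv2.imwrite("pics/l2.png",np.hstack([cv2.resize(a,(400,400)),cv2.copyMakeBorder(cv2.resize(b,(400,274)),0,126,0,0,0)])[:,:,::-1])
E
```

```text
clock: 12.1
tool_pos: [0.4928, -0.1872, 0.1826]
ee_rot: [3.139, -0.001, 0.072]
wrist_force: [1.4, -7.0, -0.9]
width: 0.0157
grasp_force: 29.4
clock: 13.1
tool_pos: [0.4922, -0.1793, 0.2008]
ee_rot: [3.138, -0.001, 0.072]
wrist_force: [0.3, -8.0, -0.5]
width: 0.0159
grasp_force: 29.3
```

View pics/l2.png

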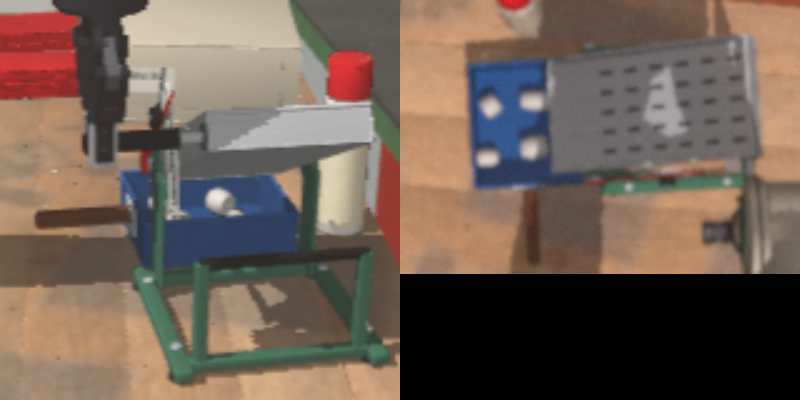

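All four collets lie in the pan, at (490,105), (532,100), (533,147) and (487,157) in the right half. I'll go on to about 0.74 rad.

```bash
python3 -m jog '[[[0,-0.0035,-0.0065,0,-1],[0,-0.0075,-0.013,0,-1],[0,-0.012,-0.0195,0,-1],[0,-0.0165,-0.026,0,-1],[0,-0.0213,-0.0327,0,-1],[0,-0.026,-0.039,0,-1],[0,-0.026,-0.039,0,-1],[0,-0.026,-0.039,0,-1]]]'
python3 - <<'E'
from h import *
for n in ("side","top"):
    t=snapshot(n); np.savez(n+"5.npz",**t)
s=dict(np.load("side5.npz"));b=dict(np.load("top5.npz"))["frame"][225:275,270:370]
a=s["frame"][175:255,300:360]
cv2.imwrite("pics/l3.png",np.hstack([cv2.resize(a,(420,560),interpolation=2),cv2.copyMakeBorder(cv2.resize(b,(380,190),interpolation=2),0,370,0,0,0)])[:,:,::-1])
# tray end-wall top corners & underside: tilt from depth of the tray floor (top view)
t=dict(np.load("top5.npz")); u,v=np.meshgrid(np.arange(262,330),np.arange(200,245)); p=cloud(t,np.c_[u.ravel(),v.ravel()])
o=np.array([.633,.0085]);y=np.array([-np.sin(.07),np.cos(.07)]);x=np.array([y[1],-y[0]])
q=p[:,:2]-o; Y=q@y; X=q@x; k=(abs(X)<.055)&(Y<.03)&(Y>-.14)&(p[:,2]>.08)
c=np.polyfit(Y[k],p[k,2],1); print(k.sum(),"tilt",-np.arctan(c[0]),"z0",c[1])
E
```

```text
clock: 14.2
tool_pos: [0.4903, -0.1542, 0.2403]
ee_rot: [3.137, -0.001, 0.071]
wrist_force: [1.0, -9.2, 3.5]
width: 0.0157
grasp_force: 29.3
2448 tilt 0.7016918719691428 z0 0.11233459641271153
```

View pics/l3.png

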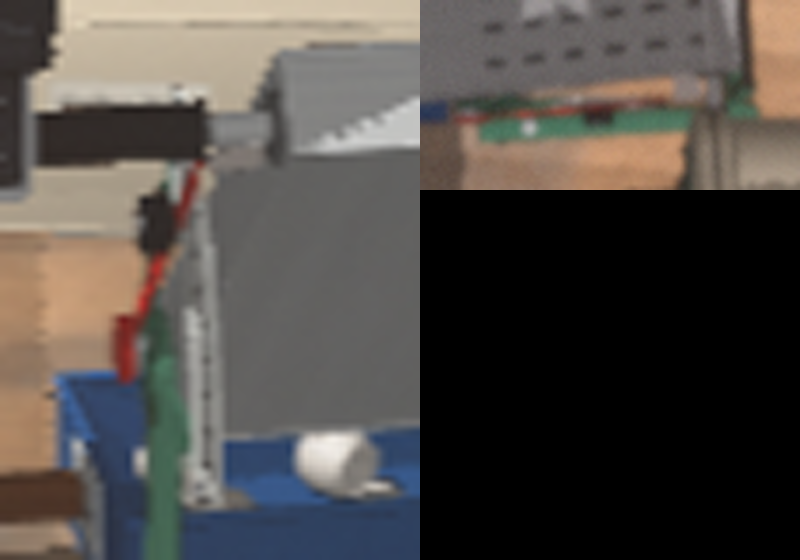

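The sleeve is at (120,133) in the crop and partly hides the pointer tip at about (197,165). In the top crop the white blade at (687,87) sits right past the pointer tip at about (665,100). Next I'll compare the tray and pointer angles numerically.

Run:
```python
from h import *
o=np.array([.633,.0085]);y=np.array([-np.sin(.07),np.cos(.07)]);x=np.array([y[1],-y[0]])
W=lambda X,r,a,z=0:np.r_[o+X*x+(-r*np.cos(a)-z*np.sin(a)*-1)*y*1,.125+r*np.sin(a)+z*np.cos(a)]
s0,t0,s5,t5=[dict(np.load(n+".npz")) for n in("side0","top0","side5","top5")]
def dark(s,box):
    g=s["frame"].max(2); a,b,c,d=box; v,u=np.nonzero(g[a:b,c:d]<70); return u.mean()+c,v.mean()+a,len(u),v.min()+a,v.max()+a
print("handle s0",dark(s0,(252,272,298,328)),"s5",dark(s5,(187,201,309,328)))
def whole(X):print("pred a=0",proj(s0,W(X,.2,0)).round(1),[(a,proj(s0,W(X,.2,a)).round(1).tolist()) for a in(.66,.68,.7,.72,.74,.76)])
whole(-.11);whole(-.13)
for s,n in((t0,"t0"),(t5,"t5")):
    im=s["frame"].astype(int); red=im[...,0]-im[...,1]
    print(n,[(u,red[249:258,u].max(),int(im[246:256,u].min(1).max())) for u in range(324,350)])
for a in(.66,.7,.74,.78): print(a,"tip",proj(t0,W(-.087,.167,a)).round(1),"blade 170/190",proj(t0,W(-.08,.17,a)).round(1),proj(t0,W(-.08,.19,a)).round(1))
im=s0["frame"].astype(int);print("side tip",[(v,int((im[v,322:334,0]-im[v,322:334,1]).max()),322+int((im[v,322:334,0]-im[v,322:334,1]).argmax())) for v in range(190,210)])
# pointer depth points, side+top
for s,box in((s0,(194,222,318,332)),(t0,(250,258,285,336))):
    im=s["frame"].astype(int); a,b,c,d=box; v,u=np.nonzero((im[a:b,c:d,0]-im[a:b,c:d,1])>50); p=cloud(s,np.c_[u+c,v+a])
    Y=(p[:,:2]-o)@y;X=(p[:,:2]-o)@x;k=(abs(X+.087)<.02)&(Y<-.01); r=np.c_[Y,p[:,2]][k]
    print(k.sum(),"pointer angles",np.median(np.arctan2(r[:,1]-.125,-r[:,0])), "polyfit",-np.arctan(np.polyfit(r[:,0],r[:,1],1)) if k.sum()>3 else 0)
```

```text
handle s0 (np.float64(312.99598393574297), np.float64(262.19678714859435), 249, np.int64(254), np.int64(268)) s5 (np.float64(318.16107382550337), np.float64(193.5704697986577), 149, np.int64(190), np.int64(197))
pred a=0 [[323.3 261.7]] [(0.66, [[320.2, 198.0]]), (0.68, [[320.0, 196.1]]), (0.7, [[319.8, 194.3]]), (0.72, [[319.6, 192.4]]), (0.74, [[319.3, 190.6]]), (0.76, [[319.1, 188.8]])]
pred a=0 [[313.6 262.4]] [(0.66, [[310.4, 198.5]]), (0.68, [[310.2, 196.6]]), (0.7, [[310.0, 194.7]]), (0.72, [[309.8, 192.9]]), (0.74, [[309.6, 191.1]]), (0.76, [[309.4, 189.3]])]
t0 [(324, np.int64(31), 113), (325, np.int64(35), 112), (326, np.int64(35), 110), (327, np.int64(35), 110), (328, np.int64(35), 111), (329, np.int64(35), 112), (330, np.int64(37), 114), (331, np.int64(38), 112), (332, np.int64(40), 111), (333, np.int64(41), 112), (334, np.int64(38), 108), (335, np.int64(40), 109), (336, np.int64(38), 110), (337, np.int64(38), 111), (338, np.int64(36), 109), (339, np.int64(39), 112), (340, np.int64(36), 108), (341, np.int64(40), 108), (342, np.int64(38), 109), (343, np.int64(33), 122), (3
[... 886 characters left out ...]
] [[345.7 248.7]]
0.7 tip [[336.2 252.3]] blade 170/190 [[337.  249.3]] [[343.9 248.7]]
0.74 tip [[334.5 252.3]] blade 170/190 [[335.3 249.3]] [[341.9 248.6]]
0.78 tip [[332.7 252.3]] blade 170/190 [[333.5 249.2]] [[339.9 248.6]]
side tip [(190, 13, 331), (191, 13, 331), (192, 14, 332), (193, 13, 330), (194, 13, 330), (195, 12, 330), (196, 35, 329), (197, 39, 328), (198, 76, 328), (199, 41, 328), (200, 69, 327), (201, 65, 327), (202, 61, 326), (203, 68, 326), (204, 61, 326), (205, 49, 325), (206, 36, 325), (207, 26, 325), (208, 10, 324), (209, 6, 322)]
23 pointer angles 0.7464302152236386 polyfit [ 0.70023461 -0.13032888]
16 pointer angles 0.7716145783124213 polyfit [ 0.8217041  -0.10345292]
```

```bash
python3 -m jog '[[[0,-0.002,-0.0027,0,-1],[0,-0.004,-0.0055,0,-1],[0,-0.004,-0.0055,0,-1],[0,-0.004,-0.0055,0,-1],[0,-0.004,-0.0055,0,-1],[0,-0.004,-0.0055,0,-1],[0,-0.004,-0.0055,0,-1]]]'
cat > chk.py <<'E'
from h import *
s=snapshot("side");t=snapshot("top")
g=s["frame"].max(2); v,u=np.nonzero(g[180:201,309:324]<70); print("handle v",v.mean()+180,len(v),v.min()+180,v.max()+180)
U,V=np.meshgrid(np.arange(262,330),np.arange(200,245)); p=cloud(t,np.c_[U.ravel(),V.ravel()])
o=np.array([.633,.0085]);y=np.array([-np.sin(.07),np.cos(.07)]);x=np.array([y[1],-y[0]])
q=p[:,:2]-o; Y=q@y; X=q@x; k=(abs(X)<.055)&(Y<.03)&(Y>-.14)&(p[:,2]>.08)
c=np.polyfit(Y[k],p[k,2],1); print(k.sum(),"tilt",-np.arctan(c[0]),"z0",c[1])
im=s["frame"].astype(int); print([(v,int((im[v,322:334,0]-im[v,322:334,1]).max())) for v in range(194,206)])
a=s["frame"][160:260,270:400]; b=t["frame"][190:280,210:350]
cv2.imwrite("pics/f.png",np.hstack([cv2.resize(a,(400,308),interpolation=2),cv2.resize(b,(400,308),interpolation=2)])[:,:,::-1])
E
python3 chk.py
```

```text
clock: 15.18
tool_pos: [0.49, -0.1498, 0.2456]
ee_rot: [3.137, -0.001, 0.071]
wrist_force: [0.6, -7.9, 3.2]
width: 0.016
grasp_force: 29.3
handle v 190.27927927927928 111 187 194
2442 tilt 0.7336815658921992 z0 0.11225040771647189
[(194, 8), (195, 8), (196, 24), (197, 37), (198, 71), (199, 37), (200, 67), (201, 64), (202, 66), (203, 67), (204, 60), (205, 49)]
```

View pics/f.png

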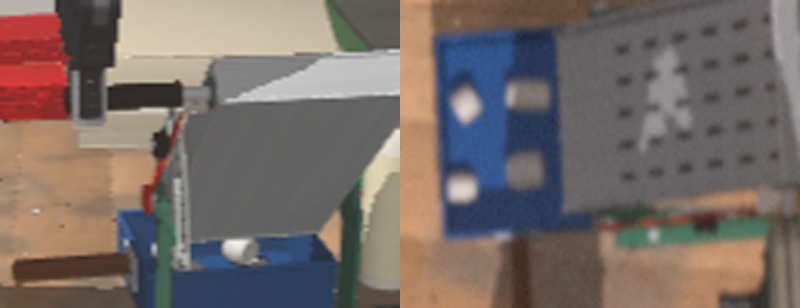

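The sleeve is above the pointer tip, and the tray reads 0.735–0.745 rad against a pointer at about 0.74. All four collets lie in the pan, at (465,103), (527,95), (525,168) and (462,187), clear of the lip. I'm handing in.

```bash
python3 -c "
from plant import workorder; print(workorder.finish_job())"
```

```text
the job is handed in; nothing more can be done
None
```

I handed the job in with the pan flat under the lip, all four collets in it, and the arm holding the tray steady by the handle at about 0.74 rad, which matches the pointer within measurement error; the hand-in gave no verdict.

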